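Fit the parts dish into its bracket without losing the bearing ball

ROBOT

A 6-joint arm with a two-finger parallel gripper is mounted at the origin on the work surface. World frame = base frame: x ahead of the robot, y to its left, z up, the work surface at z = 0. Lengths are in mm, angles in degrees, forces in N, time in s.
With the tool pointing down it reaches from about 350 to 850 mm from the base axis. Payload 8.1 kg.
Tool frame: the origin (TCP) lies at the very end of the fingers, on their centre line; the grasp point (between the pads) lies r.tcp_to_grasp behind it (r.tcp_to_grasp is the distance from the TCP to the grasp point, in mm); z points along the fingers, y is the line along which they close (so a half turn about z gives the same grasp; the last joint's range is limited). The gripper opens to 85 mm and grips with 20 to 120 N. Pads are 22 mm wide; open, the fingers measure 114 mm over their backs; the gripper's body (76 mm by 85 mm) begins 54 mm behind the grasp point. The pads swing forward as they close: fully open they stand 13 mm farther back than shut.
Start: joints at [61.685, 7.471, 85.268, -0, 87.261, -4.893], TCP at [238.485, 550.573, 231.292] pointing down, gripper open.
Joint ranges: [-169.43, 169.43], [-51.17, 129.36], [1.28, 143.12], [-76.62, 256.62], [0, 156.53], [-152.29, 152.29]. Speed limits (degrees/s): [136.94, 136.94, 159.86, 180, 180, 180].

INTERFACE

Orientations are given as [roll, pitch, yaw] about the fixed x, y, z axes, in that order (R = Rz(yaw) Ry(pitch) Rx(roll)).
In Python, from bench import r gives the robot as it stands.
- The arm moves only by the shell command python3 -m handwheel 'ROWS' [OPENING] [FORCE]. ROWS is JSON, a list of rows, each a list of 4 numbers: the shift along the tool's x, y, z in m, then the turn about the tool's z in degrees. A call has 1 to 10 rows; each row shifts and turns the commanded pose from where the row before left it, along the tool's axes as they then stand; what a row does not reach is not made up. A row lasts 1/10 s, in which the tool goes at most 50 mm and 8.59 degrees, less where a joint would pass 70% of its speed; a pose out of reach is approached as far as the arm can. A call is refused whole if a number of a shift passes 0.05 or a number of a turn 8.59, either way. A call with a gripper value outside its range is refused whole. OPENING is the finger opening in m, from 0 to 0.0854, set as the call begins (- or left out, the last holds). The fingers move at their own pace and stop on an object; FORCE is the grip in N (left out, the last holds). Time passes only in rows, so rows that do not move let the fingers close. It gives the time, the measured TCP pose, the force, the opening and the grip force at its end, in the units of the state.
- r.sense(): the state, without advancing time (a new reading comes with each control period).
- r.snapshot(name): name is "scene" or "top" or "wrist"; returns the picture (400x640x3 uint8, red, green, blue); there is no depth.
- r.camera_params(name): a dict with "fx", "fy", "cx", "cy" (pixels), "D" ([k1, k2, p1, p2, k3] as OpenCV has them; the pictures are not rectified), "R" (3x3) and "t" (3): a world point X has camera coordinates R X + t; the wrist camera has in their place "mount" (4x4, takes a point from camera to tool coordinates, whose origin is the TCP and whose axes are the flange's). Camera axes: x right, y down, z forward; pixel columns grow to the right and rows downward; lengths in mm; the calibration is good to about 2 mm. A picture is of the moment at which its call begins: read the wrist's pose just before it. camera_params takes no time and is no camera call.
- r.hand_in(): hands the job in; it is judged then, once.
The state is a dict: "time": time; "joint_pos": joint angles; "qd": joint speeds; "joint_efforts": joint torques, N m; "tool_pos": TCP position; "tcp_rot": TCP orientation; "ft_force": force on the tool from outside, world axes, zero at the start; "wrist_torque": the same for the moment, N m; "finger_gap": finger opening in mm; "grip_force": force on a finger pad.
Only numpy, scipy, OpenCV 4.12 (cv2) and the standard library are available. Lean on these libraries where they do the work, as an engineer would, in place of code of your own. Each camera call takes 0.05 s, during which the arm holds its last target. There are 200 camera calls.

TASK

Take the little steel parts dish with the loose bearing ball out of the grip ring it is parked in, push its stem down through the slotted collar of the grey bracket until its foot sits on the collar, and give it a quarter turn, either way, so the cross pin locks under the collar. Keep the dish level and the ball in the middle of it all the way, leave the other things on the ledge where they are, and finish still gripping the dish there, seated and level, so that I can nip up the bracket's screw with the hex key.

Things in the scene. Friction and masses are not known exactly. Their poses are not given: they have to be found in the camera images.
- dish: Round stainless parts dish on a stem, upright, 0.19 kg. Origin: centre of the underside of its foot flange, z up the stem axis. Foot 40 mm diameter, 3 mm thick; neck 22 mm; dish 60 mm diameter from z = 20 to its rim at 34 mm. Two flat upright ears 20 mm wide, z = 20 to 34 mm, stand on its +x and -x sides, outer faces 68 mm apart: grip across them from above. Same after half a turn.
- dish_mid (a point): Lowest point in the middle of the dish's hollow, on the stem axis, 22.5 mm above the dish's origin. The hollow is a shallow bowl, 110 mm radius of curvature, 55 mm across, with a low upright wall round it.
- dish_pin (a point): Centre of the cross pin in the stem, 14 mm below the dish's origin. The pin is round-ended, 5 mm thick and 23 mm long, along the dish's x axis (in line with the ears). The stem is 10 mm thick, bevelled, and ends 17.5 mm below the dish's origin.
- ball_center (a point): Centre of the loose steel bearing ball, 16 mm diameter, 17 g, that lies in the middle of the dish and rolls almost freely: a jerk or a tilt of a few degrees sends it off the middle.
- ring: Purple silicone grip ring lying flat, 70 mm outside diameter, 28 mm hole, 24 mm tall; loose. Origin: centre of its underside. At the start the dish's foot stands on it with the stem hanging in its hole.
- bracket: Grey cast bracket screwed to the ledge, fixed. Origin: on the ledge right below the collar's axis. The collar is a flat round boss 43 mm in diameter, 8 mm thick, its top 50 mm above the ledge, free underneath. Its upright (33 to 43 mm from the axis) and screwed foot (to 88 mm) are on its +x side; a small screw head is on its -x side. Nothing on it is higher than the collar's top.
- socket (a point): Centre of the collar's hole, at its top face; axes as the bracket's, z up. The hole is 13 mm wide with a slot 25 mm long and 8 mm wide across it, along the bracket's x axis. When the dish is seated its origin lies here and its cross pin is 14 mm lower, under the collar, free to turn.
- plate: Bystander: chrome fractional weight plate lying flat, 107 mm diameter, 12 mm thick, loose. Origin: centre of its underside.
- hex_key: Bystander: aluminium hex key lying flat, arms 95 and 30 mm, about 6 mm thick, loose. Origin: 40 mm along the long arm from the bend.
- timer: Bystander: black plastic timer, 62 x 62 mm, 18 mm tall with a round press button, loose. Origin: centre of its underside.
- mug: Bystander: stainless steel mug, 76 mm diameter, 85 mm tall, loose. Origin: centre of its underside.
- wrench: Bystander: steel wrench lying flat, 160 mm long, loose. Origin: near its middle, on the ledge.
- jar: Bystander: jar with steel cap, 64 mm diameter, 75 mm tall, loose. Origin: centre of its underside.
- bar_collar: Bystander: black plastic barbell collar lying flat, a ring of 72 mm outside diameter, 30 mm tall, with a latch block sticking out 23 mm on its -x side, loose. Origin: centre of its underside.
Things that resemble listed ones, but are neither listed nor needed, are in the scene too. Of the things that look like the bracket, take the one that is farthest to the robot's right at the start.

How it is judged:
By the outcome, as a careful person would: the job done as asked, in the order asked, and still so for the second after the job is handed in, while the arm keeps its last pose, push and grip.
It also fails if it takes over 59 s, if anything falls off the work surface, if the arm or the gripper's body presses on something with over 40 N, if the wrist force passes 120 N, or if a joint passes its speed limit or range.

## Working session

There is one attempt and no reset: what is moved stays moved. The work goes in short steps, Python scripts to look and compute and a shell command to move; the robot and the scene stay as the last step left them, time stands still between calls to the robot, and variables do not carry over. Pictures are saved under pics/ and viewed, at most 10 in all, crops included, and the job is handed in when it is done.

```bash
ls; mkdir -p pics; python3 - <<'E'
from bench import r
import cv2
print(r.sense(), r.tcp_to_grasp)
for n in("scene","top"):
    im=r.snapshot(n); cv2.imwrite(f"pics/{n}0.png",im[:,:,::-1]); p=r.camera_params(n); print(n,p)
print(r.camera_params("wrist"))
E
```

```text
pics
{'time': 0.0, 'joint_pos': array([ 6.16855046e+01,  7.51592211e+00,  8.53288609e+01, -1.43139056e-03,
        8.72599572e+01, -4.89173927e+00]), 'qd': array([-0.08883614, -0.02064664,  0.05771565,  0.10389225, -0.0764839 ,
        0.02061662]), 'joint_efforts': array([ 1.38002000e-03, -5.69413626e+01, -5.00543368e+01,  2.33426563e-04,
        1.53182633e-02,  2.25041191e-05]), 'tool_pos': array([238.22675161, 550.09393682, 230.23993734]), 'tcp_rot': array([-1.79895519e+02, -7.50710971e-03,  1.56577307e+02]), 'ft_force': array([ 0.20651206, -0.07079978, -0.33677167]), 'wrist_torque': array([ 0.01821806,  0.02338248, -0.00624308]), 'grip_force': 0.0, 'finger_gap': 85.1039825262964} 18.700000000000003
scene {'fx': 420.30884184094316, 'fy': 420.30884184094316, 'cx': 323.5505919353121, 'cy': 191.53073132329192, 'D': array([-0.01218061,  0.        ,  0.        ,  0.        ,  0.        ]), 'R': array([[ 0.54734774,  0.83689232, -0.00465671],
       [ 0.55016503, -0.364003  , -0.75154524],
       [-0.6306575 ,  0.40879464, -0.65966511]]), 't': array([-268.14476451, -207.68765516, 1384.
[... 240 characters left out ...]
.00565963],
       [-0.9987522 ,  0.02391001, -0.04384475],
       [ 0.04396707,  0.00461413, -0.99902233]]), 't': array([  29.57527903,  462.36998934, 1328.15448954])}
{'fx': 320.59530113862485, 'fy': 320.59530113862485, 'cx': 316.8477170593262, 'cy': 201.230426855996, 'D': array([-0.06642181,  0.        ,  0.        ,  0.        ,  0.        ]), 'mount': array([[-9.43377988e-04, -9.57916034e-01, -2.87047005e-01,
         7.33050593e+01],
       [ 9.99999497e-01, -1.00157866e-03,  5.59167742e-05,
        -8.62887898e-02],
       [-3.41063728e-04, -2.87046807e-01,  9.57916496e-01,
        -1.43257446e+02],
       [ 0.00000000e+00,  0.00000000e+00,  0.00000000e+00,
         1.00000000e+00]])}
```

View pics/top0.png

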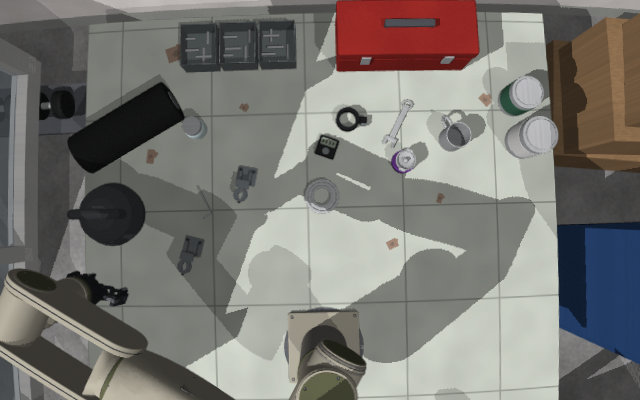

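View pics/scene0.png

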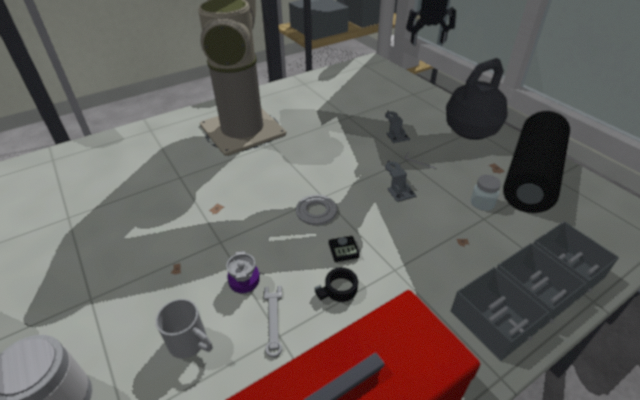

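The dish in its purple ring is at top (403,160), matching scene (242,272). There are two bracket look-alikes, at top (243,183) and (190,253). Image right is the robot's right, so (243,183) should be the one. I'll confirm with an enlarged crop.

```bash
cat > h.py <<'E'
import numpy as np, cv2
from bench import r
from scipy.spatial.transform import Rotation as Ro
def cam(n,s=None):
    p=r.camera_params(n); K=np.array([[p['fx'],0,p['cx']],[0,p['fy'],p['cy']],[0,0,1.]])
    if n=="wrist":
        s=s or r.sense(); T=np.eye(4); T[:3,:3]=Ro.from_euler('xyz',s['tcp_rot'],degrees=True).as_matrix(); T[:3,3]=s['tool_pos']
        M=np.linalg.inv(T@p['mount']); return K,p['D'],M[:3,:3],M[:3,3]
    return K,p['D'],p['R'],p['t']
def pix2w(c,uv,z):
    K,D,R,t=c; uv=np.array(uv,float).reshape(-1,1,2)
    q=cv2.undistortPoints(uv,K,D)[:,0]; d=np.c_[q,np.ones(len(q))]@R; o=-R.T@t
    return o+d*((z-o[2])/d[:,2])[:,None]
def w2pix(c,X):
    K,D,R,t=c; return cv2.projectPoints(np.array(X,float).reshape(-1,1,3),cv2.Rodrigues(R)[0],t,K,D)[0][:,0]
E
python3 - <<'E'
from h import *
im=cv2.imread("pics/top0.png")
a=cv2.resize(im[140:280,155:275],None,fx=4,fy=4,interpolation=cv2.INTER_CUBIC)
b=cv2.resize(im[135:185,378:428],None,fx=6,fy=6,interpolation=cv2.INTER_CUBIC)
o=np.zeros((560,790,3),np.uint8); o[:,:480]=a; o[:300,485:785]=b
s=cv2.imread("pics/scene0.png")[240:300,215:275]; o[305:545,485:725]=cv2.resize(s,None,fx=4,fy=4)
cv2.imwrite("pics/crop1.png",o)
c=cam("top"); print(pix2w(c,[(243,183),(190,253)],50).round(),pix2w(c,[(403,160)],58).round(),pix2w(cam("scene"),[(242,262)],50).round())
E
```

```text
[[504. 229.  50.]
 [299. 392.  50.]] [[ 560. -248.   58.]] [[ 554. -251.   50.]]
```

View pics/crop1.png

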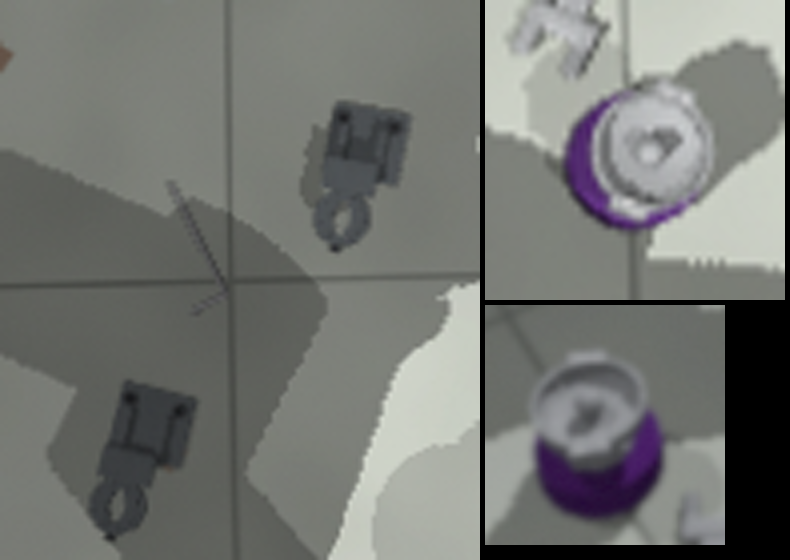

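Crop: the upper-right bracket has its collar hole at about top (240.5,194.5) and its foot toward (248,176). It lies farther right (y≈229) than the other (y≈392), so it is the one to use. The dish centre is about (406.3,158.5), with ears at about (408,149) and (401,170). The ball sits slightly toward the middle.

```bash
python3 - <<'E'
from h import *
c=cam("top")
e=pix2w(c,[(408,149.2),(401.3,170)],58); print(e.round(),(e[0]-e[1]).round())
d=pix2w(c,[(406.3,158.5)],58)[0]
b=pix2w(c,[(240.5,194.5)],50)[0]; f=pix2w(c,[(155+370/4,140+140/4)],50)[0]
print(d.round(),b.round(),np.degrees(np.arctan2(*(f-b)[1::-1])))
s=r.sense(); v=d-s['tool_pos']; y=np.radians(s['tcp_rot'][2])
print(v, v[0]*np.cos(y)+v[1]*np.sin(y), v[0]*np.sin(y)-v[1]*np.cos(y))
E
```

```text
[[ 592. -264.   58.]
 [ 531. -242.   58.]] [ 62. -22.   0.]
[ 565. -258.   58.] [470. 237.  50.] -20.787244167285348
[ 326.34783561 -808.21780411 -172.34377332] -620.7398769265221 -611.8831047483555
```

```bash
python3 -m handwheel '[[-0.017,-0.017,0,0],[-0.034,-0.034,0,0],[-0.034,-0.034,0,0],[-0.034,-0.034,0,0],[-0.034,-0.034,0,0],[-0.034,-0.034,0,0],[-0.034,-0.034,0,0],[-0.034,-0.034,0,0],[-0.034,-0.034,0,0],[-0.034,-0.034,0,0]]' 0.0854 20 | tail -5
python3 -m handwheel '[[-0.034,-0.034,0,0],[-0.034,-0.034,0,0],[-0.034,-0.034,0,0],[-0.034,-0.034,0,0],[-0.034,-0.034,0,0],[-0.034,-0.034,0,0],[-0.034,-0.034,0,0],[-0.034,-0.034,0,0],[-0.020,-0.016,0,0],[0,0,0,0]]' | tail -5
python3 -m handwheel '[[0,0,0.005,8.59],[0,0,0.01,8.59],[0,0,0.01,8.59],[0,0,0.01,8.59],[0,0,0.01,8.59],[0,0,0.01,8.59],[0,0,0.01,8.59],[0,0,0.01,8.59],[0,0,0.005,8.59],[0,0,0,8.59]]' | tail -5
python3 -m handwheel '[[0,0,0,0],[0,0,0,0]]'
python3 - <<'E'
from h import *
s=r.sense(); im=r.snapshot("wrist"); cv2.imwrite("pics/w1.png",im[:,:,::-1])
import pickle; pickle.dump(s,open("s1.pkl","wb")); print(s['tool_pos'],s['tcp_rot'],s['time'],s['joint_pos'])
E
```

```text
tool_pos: [406.5, 123.9, 231.1]
tcp_rot: [180.0, 0.0, 156.6]
ft_force: [1.1, 0.1, 0.3]
finger_gap: 85.6
grip_force: 0.0
tool_pos: [559.9, -257.7, 229.8]
tcp_rot: [-180.0, -0.1, 156.4]
ft_force: [-0.2, 0.4, -0.1]
finger_gap: 85.6
grip_force: 0.0
tool_pos: [558.9, -253.0, 149.7]
tcp_rot: [-179.8, -0.0, 70.4]
ft_force: [0.0, -0.2, -0.3]
finger_gap: 85.2
grip_force: 0.0
time: 3.3
tool_pos: [559.8, -253.8, 151.3]
tcp_rot: [-180.0, -0.0, 71.0]
ft_force: [0.1, 0.6, 0.5]
finger_gap: 85.4
grip_force: 0.0
[ 559.83670426 -253.82606272  151.31532713] [-1.79987451e+02 -1.02497711e-02  7.09771489e+01] 3.3 [-2.91718253e+01  1.25185005e+01  8.80774371e+01  8.01439674e-03
  7.94182216e+01 -1.01504481e+01]
```

View pics/w1.png

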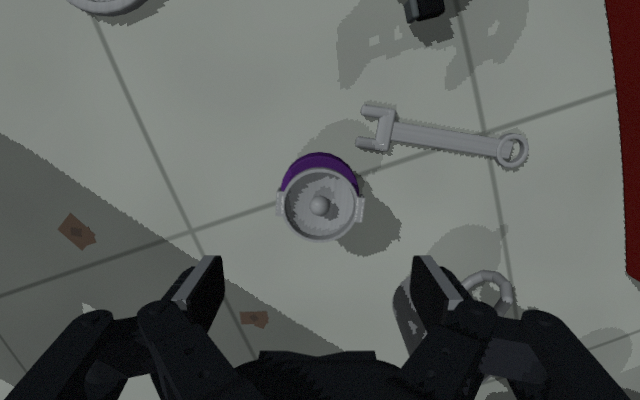

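The dish is at wrist (321,206), with ears at about (280,206) and (361,209). I'll fit the outline and check it with an overlay.

```bash
cat >> h.py <<'E'
def dishmodel(x,y,z,yaw):
    a=np.linspace(0,2*np.pi,73); f=lambda q:(np.c_[q@np.array([[np.cos(yaw),np.sin(yaw)],[-np.sin(yaw),np.cos(yaw)]])+[x,y]])
    rim=np.c_[30*np.cos(a),30*np.sin(a)]
    P=[np.c_[f(rim),np.full(73,z+34)]]
    for s in(1,-1):
        e=np.array([[28,-10],[34,-10],[34,10],[28,10],[28,-10.]])*[s,1]
        P.append(np.c_[f(e),np.full(5,z+34)])
    return P
def overlay(im,c,P,roi,k):
    x0,y0,x1,y1=roi; o=cv2.resize(im[y0:y1,x0:x1],None,fx=k,fy=k,interpolation=cv2.INTER_CUBIC)
    for p in P:
        q=((w2pix(c,p)-[x0,y0]+.5)*k).astype(np.int32); cv2.polylines(o,[q],False,(0,255,0),1)
    return o
E
python3 - <<'E'
from h import *
import pickle; s=pickle.load(open("s1.pkl","rb")); c=cam("wrist",s)
e=pix2w(c,[(277,206.5),(364,208.5)],57); m=e.mean(0); v=e[1]-e[0]; yaw=np.arctan2(v[1],v[0])
print(e.round(1),m,np.linalg.norm(v),np.degrees(yaw))
im=cv2.imread("pics/w1.png"); o=overlay(im,c,dishmodel(m[0],m[1],24,yaw),(260,140,380,250),5)
cv2.imwrite("pics/o1.png",o)
print("ball px->", pix2w(c,[(321,205)],56)[0])
E
```

```text
[[ 529.5 -245.8   57. ]
 [ 593.  -269.5   57. ]] [ 561.22070433 -257.65875011   57.        ] 67.79206154618765 -20.469354674014312
ball px-> [ 562.11837061 -256.13572827   56.        ]
```

View pics/o1.png

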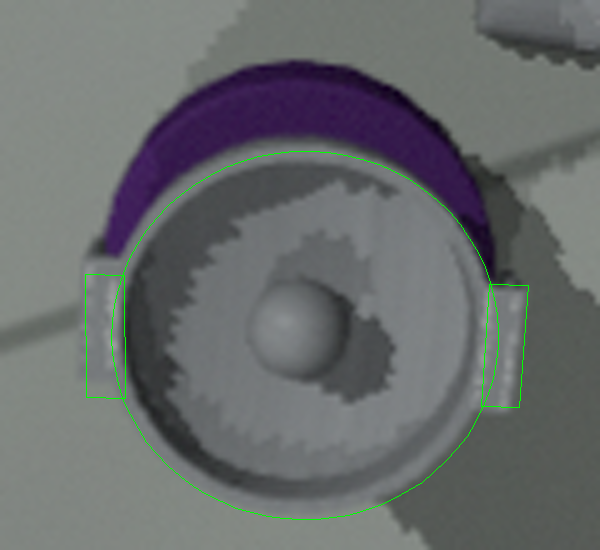

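Along the ears the fit is right. The dish centre is about 1.8 mm further toward +x_t, and the yaw is about -22°. I'll correct that, drop to just above the dish and check the gaps between fingers and ears.

```bash
python3 -m handwheel '[[-0.001,0.001,0.005,1.5],[-0.0005,0.0015,0.015,1.5],[0,0,0.02,0],[0,0,0.02,0],[0,0,0.015,0],[0,0,0.006,0],[0,0,0,0],[0,0,0,0],[0,0,0,0]]'
python3 - <<'E'
from h import *
s=r.sense(); im=r.snapshot("wrist")[:,:,::-1].copy(); cv2.imwrite("pics/w2.png",im)
c=cam("wrist",s); y=np.radians(s['tcp_rot'][2]-90)
print(s['tool_pos'],s['tcp_rot'])
o=overlay(im,c,dishmodel(561.8,-256.0,24,np.radians(-22)),(170,180,470,400),2.6); cv2.imwrite("pics/o2.png",o)
E
```

```text
time: 4.25
tool_pos: [562.6, -257.3, 71.6]
tcp_rot: [179.9, 0.0, 67.7]
ft_force: [-1.1, -0.7, -0.3]
finger_gap: 85.5
grip_force: 0.0
[ 562.62794066 -257.33102117   71.63672678] [1.79877082e+02 1.53240771e-02 6.76731073e+01]
```

View pics/o2.png

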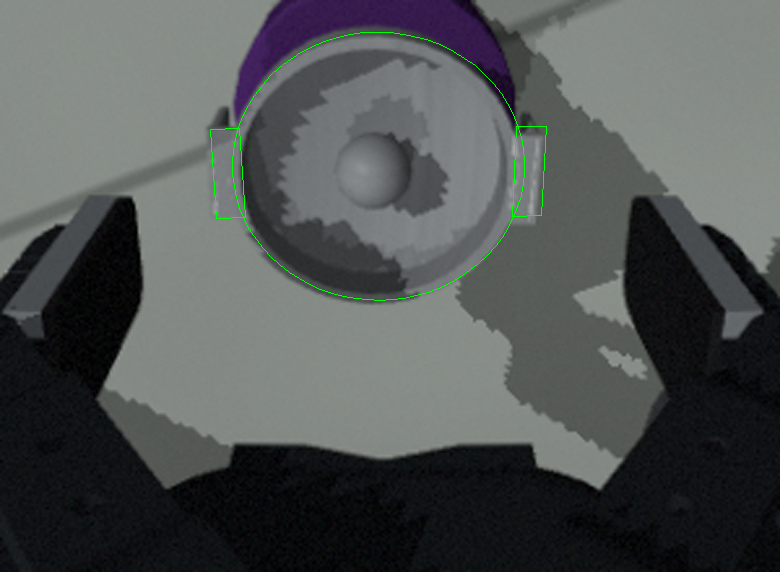

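The dish sits about 1 mm toward -y_t and 0.9 mm toward +x_t of the tool axis. I'll correct that, descend to TCP z≈28 and close gently.

```bash
python3 -m handwheel '[[0.0009,-0.0011,0.003,0.5],[0,0,0.01,0],[0,0,0.01,0],[0,0,0.01,0],[0,0,0.007,0],[0,0,0.0035,0],[0,0,0,0],[0,0,0,0]]' 0.0854
python3 -m handwheel '[[0,0,0,0],[0,0,0,0],[0,0,0,0],[0,0,0,0]]' 0.074 20
python3 -m handwheel '[[0,0,0,0],[0,0,0,0],[0,0,0,0]]' 0.071 20
python3 - <<'E'
from h import *
s=r.sense(); im=r.snapshot("wrist")[:,:,::-1].copy(); cv2.imwrite("pics/w3.png",im)
print(s['tool_pos'],s['tcp_rot'],s['finger_gap'],s['grip_force'],s['time'])
o=cv2.resize(im[180:400,160:480],None,fx=2.4,fy=2.4); cv2.imwrite("pics/o3.png",o)
E
```

```text
time: 5.1
tool_pos: [561.3, -255.7, 27.0]
tcp_rot: [180.0, 0.0, 67.2]
ft_force: [0.2, 0.4, 0.9]
finger_gap: 85.3
grip_force: 0.0
time: 5.5
tool_pos: [561.2, -255.6, 27.1]
tcp_rot: [180.0, 0.0, 67.2]
ft_force: [-0.4, -0.3, 0.1]
finger_gap: 73.8
grip_force: 0.0
time: 5.8
tool_pos: [561.1, -255.5, 26.8]
tcp_rot: [-180.0, -0.0, 67.2]
ft_force: [0.7, 0.5, -0.4]
finger_gap: 71.2
grip_force: 0.0
[ 561.06361422 -255.54649763   26.77405995] [-1.79996557e+02 -2.47754821e-03  6.71761045e+01] 71.19680476162323 0.0 5.8
```

View pics/o3.png

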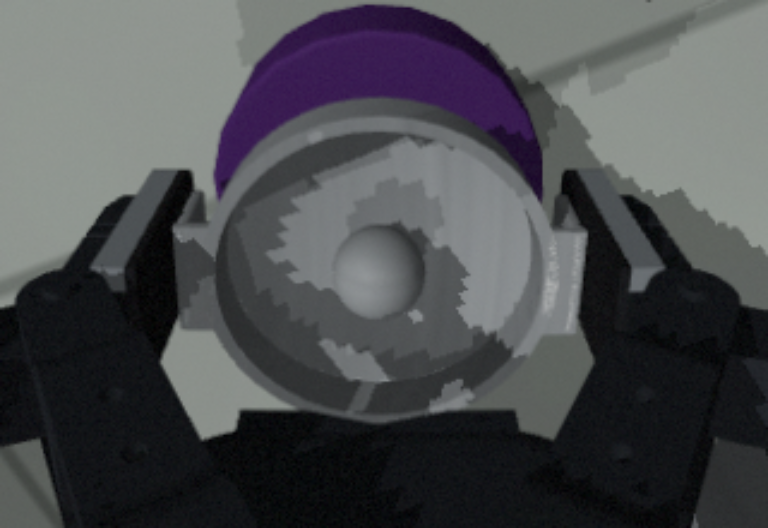

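The fingers straddle both ears with even gaps, and the ball is central at crop (379,270). I'll close and take a small test lift.

```bash
python3 -m handwheel '[[0,0,0,0],[0,0,0,0]]' 0.0695 20
python3 -m handwheel '[[0,0,0,0],[0,0,0,0],[0,0,0,0]]' 0.067 20
python3 -m handwheel '[[0,0,0,0],[0,0,0,0],[0,0,0,0]]' 0.062 50
python3 -m handwheel '[[0,0,-0.001,0],[0,0,-0.002,0],[0,0,-0.003,0],[0,0,-0.003,0],[0,0,-0.002,0],[0,0,-0.001,0],[0,0,0,0],[0,0,0,0]]'
cat >> h.py <<'E'
# image metrics of the held dish/ball in the wrist picture
def wsave(name,roi=(160,170,480,400),k=2.4):
    s=r.sense(); im=r.snapshot("wrist")[:,:,::-1].copy(); cv2.imwrite(f"pics/{name}.png",im)
    x0,y0,x1,y1=roi; cv2.imwrite(f"pics/{name}c.png",cv2.resize(im[y0:y1,x0:x1],None,fx=k,fy=k,interpolation=cv2.INTER_CUBIC)); return s,im
E
python3 - <<'E'
from h import *
s,im=wsave("w4"); print(s['tool_pos'],s['ft_force'],s['wrist_torque'],s['time'])
E
```

```text
time: 6.05
tool_pos: [561.1, -255.6, 26.8]
tcp_rot: [-180.0, 0.0, 67.2]
ft_force: [0.2, 0.9, 0.6]
finger_gap: 69.7
grip_force: 0.0
time: 6.35
tool_pos: [561.3, -255.7, 27.0]
tcp_rot: [180.0, 0.0, 67.2]
ft_force: [-0.7, -0.2, 1.9]
finger_gap: 67.2
grip_force: 23.6
time: 6.65
tool_pos: [561.3, -255.7, 27.2]
tcp_rot: [180.0, 0.0, 67.2]
ft_force: [-0.2, 0.8, 5.5]
finger_gap: 66.8
grip_force: 56.6
time: 7.45
tool_pos: [561.0, -255.6, 38.7]
tcp_rot: [-180.0, -0.0, 67.2]
ft_force: [0.2, 0.8, -2.6]
finger_gap: 66.8
grip_force: 56.4
[ 561.0416926  -255.56342263   38.74917088] [ 0.19768918  0.84441137 -2.59612897] [-0.03924377  0.05218896  0.0195366 ] 7.45
```

View pics/w4c.png

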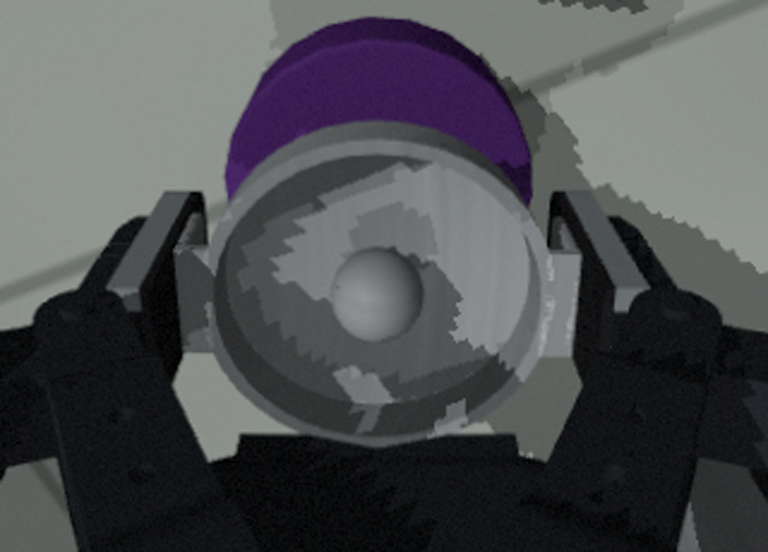

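The dish is lifted cleanly: ball still in the middle, crop (377,294), dish level, ring left behind. Next I'll lift further and make a slow, smooth traverse that stops with the camera right above the collar.

```bash

python3 -m handwheel '[[0,0,-0.001,0],[0,0,-0.003,0],[0,0,-0.005,0],[0,0,-0.007,0],[0,0,-0.008,0],[0,0,-0.008,0],[0,0,-0.007,0],[0,0,-0.005,0],[0,0,-0.003,0],[0,0,-0.001,0]]' |sed -n 1,2p
python3 -m handwheel '[[0,0,0,0],[0.0001,-0.0001,0,0],[0.0003,-0.0003,0,0],[0.0007,-0.0005,0,0],[0.0011,-0.0009,0,0],[0.0016,-0.0013,0,0],[0.0022,-0.0017,0,0],[0.0029,-0.0022,0,0],[0.0036,-0.0028,0,0],[0.0044,-0.0034,0,0]]' |sed -n 1,2p
python3 -m handwheel '[[0.0052,-0.0041,0,0],[0.0061,-0.0048,0,0],[0.0069,-0.0055,0,0],[0.0078,-0.0061,0,0],[0.0086,-0.0068,0,0],[0.0095,-0.0075,0,0],[0.0103,-0.0081,0,0],[0.011,-0.0087,0,0],[0.0117,-0.0092,0,0],[0.0123,-0.0096,0,0]]' |sed -n 1,2p
python3 -m handwheel '[[0.0128,-0.01,0,0],[0.0132,-0.0104,0,0],[0.0135,-0.0106,0,0],[0.0137,-0.0108,0,0],[0.0138,-0.0109,0,0],[0.0138,-0.0109,0,0],[0.0137,-0.0108,0,0],[0.0135,-0.0106,0,0],[0.0132,-0.0104,0,0],[0.0128,-0.01,0,0]]' |sed -n 1,2p
python3 -m handwheel '[[0.0123,-0.0096,0,0],[0.0117,-0.0092,0,0],[0.011,-0.0087,0,0],[0.0103,-0.0081,0,0],[0.0095,-0.0075,0,0],[0.0086,-0.0068,0,0],[0.0078,-0.0061,0,0],[0.0069,-0.0055,0,0],[0.0061,-0.0048,0,0],[0.0052,-0.0041,0,0]]' |sed -n 1,2p
python3 -m handwheel '[[0.0044,-0.0034,0,0],[0.0036,-0.0028,0,0],[0.0029,-0.0022,0,0],[0.0022,-0.0017,0,0],[0.0016,-0.0013,0,0],[0.0011,-0.0009,0,0],[0.0007,-0.0005,0,0],[0.0003,-0.0003,0,0],[0.0001,-0.0001,0,0],[0,0,0,0]]'
python3 -m handwheel '[[0,0,0,0],[0,0,0,0],[0,0,0,0]]' |sed -n 1,2p
python3 - <<'E'
from h import *
import pickle
s,im=wsave("w5",(200,0,440,270),2.2); pickle.dump(s,open("s5.pkl","wb")); print(s['tool_pos'],s['tcp_rot'],s['time'])
E
```

```text
time: 8.5
tool_pos: [561.3, -255.7, 87.2]
time: 9.5
tool_pos: [555.4, -234.5, 86.8]
time: 10.5
tool_pos: [524.9, -123.9, 86.8]
time: 11.5
tool_pos: [479.5, 40.7, 86.8]
time: 12.5
tool_pos: [449.7, 149.5, 86.8]
time: 13.5
tool_pos: [444.3, 169.6, 86.8]
tcp_rot: [180.0, 0.0, 67.2]
ft_force: [-0.3, 0.2, -2.6]
finger_gap: 67.1
grip_force: 56.4
time: 13.8
tool_pos: [444.3, 169.6, 86.8]
[444.28401005 169.58688133  86.79399022] [1.79999674e+02 5.36077895e-04 6.71736771e+01] 13.8
```

View pics/w5c.png

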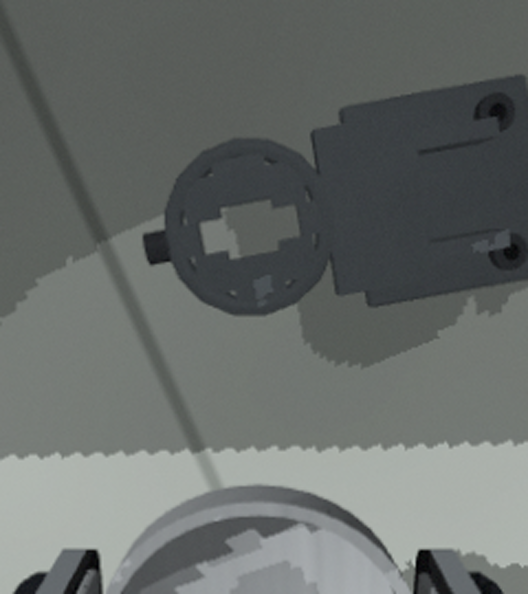

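The target bracket is below. Its collar circle is centred at about crop (248,227), the hole at (250,230), the slot is tilted about 10° from the image row, and the foot points right. I'll measure this together with the dish's place in the grip, using the same camera so that calibration bias mostly cancels.

```bash
python3 - <<'E'
from h import *
import pickle
from scipy.optimize import least_squares
s=pickle.load(open("s5.pkl","rb")); c=cam("wrist",s)
im=cv2.imread("pics/w5.png"); g=cv2.GaussianBlur(cv2.cvtColor(im,6),(3,3),0)
h=np.zeros_like(g)
roi=g[85:125,285:342]; print("collar",g[72,315],"floor in hole",g[104,316])
th=(int(g[72,315])+int(g[104,316]))//2
n,l,st,ce=cv2.connectedComponentsWithStats((roi>th).astype(np.uint8))
i=1+np.argmax(st[1:,4]); print(st[i],ce[i]+[285,85])
m=(l==i).astype(np.uint8); cnt=max(cv2.findContours(m,0,1)[0],key=len); (cx,cy),(w,hh),a=cv2.minAreaRect(cnt); print("rect",cx+285,cy+85,w,hh,a)
T=lambda X:(Ro.from_euler('xyz',s['tcp_rot'],degrees=True).as_matrix().T@(X-s['tool_pos']).T).T
hc=pix2w(c,[ce[i]+[285,85],(cx+285,cy+85)],50); print("hole world",hc[:,:2],"tool",T(hc))
# collar circle extents from crop
P=np.array([(165,230),(248,137.5),(250,315),(185,170),(190,288),(312,170),(308,288)])/2.2+[200,0]-.3
q=pix2w(c,P,50)[:,:2]
f=least_squares(lambda v:np.hypot(*(q-v[:2]).T)-v[2],[470,237,21.5]); print("circle",f.x,f.fun.round(1))
e=pix2w(c,np.array([(208,237.5),(293,223)])/2.2+[200,0],50); d=e[1]-e[0]; print("slot yaw",np.degrees(np.arctan2(d[1],d[0])))
e=pix2w(c,np.array([(372,306),(525,279)])/2.2+[200,0],2); d=e[1]-e[0]; print("foot yaw",np.degrees(np.arctan2(d[1],d[0])))
# dish in tool frame from w4
K,D,R,t=c
mt=r.camera_params("wrist")['mount']; M=np.linalg.inv(mt); ct=(K,D,M[:3,:3],M[:3,3])
for zt in(-31,):
    p=np.array([(210,290),(548,290),(379,140),(379,441)])/2.4+[160,170]
    print("rim tool",pix2w(ct,p,zt).round(1))
    p=np.array([(180,250),(180,350),(580,250),(575,355)])/2.4+[160,170]
    print("ears tool",pix2w(ct,p,zt).round(1))
    p=np.array([(377,294)])/2.4+[160,170]; print("ball",pix2w(ct,p,-27.5))
E
```

```text
collar 64 floor in hole 92
[  6   6  45  27 855] [312.63508772 103.95087719]
rect 313.0243263244629 104.15405464172363 23.810285568237305 44.08542251586914 81.02737426757812
hole world [[470.62045947 238.73170259]
 [470.77260497 238.55192691]] tool [[73.94702799 -2.55027616 36.79328382]
 [73.84035463 -2.34030392 36.79328602]]
circle [470.78729567 238.82608738  20.75559144] [-0.1  0.4  0.3 -0.1 -0.1 -0.2 -0.2]
slot yaw -13.518947555533899
foot yaw -12.541860487587915
rim tool [[  1.7 -28.3 -31. ]
 [  1.6  28.4 -31. ]
 [ 28.7   0.  -31. ]
 [-29.7   0.  -31. ]]
ears tool [[  9.3 -32.7 -31. ]
 [-10.3 -34.4 -31. ]
 [  9.2  33.2 -31. ]
 [-11.4  34.1 -31. ]]
ball [[ -1.19341244  -0.28889819 -27.5       ]]
```

The hole is at tool (73.9, -2.4), the circle fit agrees, and the slot yaw is about -13°, against the dish at -22.8°. In the grip the dish sits at x_t≈-0.6. I'll turn -9.8° about tool z, then move x +73.9 and y +10.2.

```bash

python3 -m handwheel '[[0,0,0,-0.2],[0,0,0,-0.6],[0,0,0,-1.1],[0,0,0,-1.4],[0,0,0,-1.6],[0,0,0,-1.6],[0,0,0,-1.4],[0,0,0,-1.1],[0,0,0,-0.6],[0,0,0,-0.2]]' |sed -n 1,3p
python3 -m handwheel '[[0.0001,0,0,0],[0.0004,0.0001,0,0],[0.0011,0.0001,0,0],[0.002,0.0003,0,0],[0.0031,0.0004,0,0],[0.0043,0.0006,0,0],[0.0054,0.0007,0,0],[0.0063,0.0009,0,0],[0.007,0.001,0,0],[0.0073,0.001,0,0]]' |sed -n 1,3p
python3 -m handwheel '[[0.0073,0.001,0,0],[0.007,0.001,0,0],[0.0063,0.0009,0,0],[0.0054,0.0007,0,0],[0.0043,0.0006,0,0],[0.0031,0.0004,0,0],[0.002,0.0003,0,0],[0.0011,0.0001,0,0],[0.0004,0.0001,0,0],[0,0,0,0]]' |sed -n 1,3p
python3 -m handwheel '[[0,0,0.001,0],[0,0,0.002,0],[0,0,0.003,0],[0,0,0.003,0],[0,0,0.002,0],[0,0,0.001,0],[0,0,0,0],[0,0,0,0]]'
python3 - <<'E'
from h import *
s,im=wsave("w6"); print(s['tool_pos'],s['tcp_rot'],s['ft_force'],s['wrist_torque'])
p=np.array(s['tool_pos']); a=np.radians(s['tcp_rot'][2]); d=np.array([470.86,239.3])-p[:2]
print("dx,dy tool", d@[np.cos(a),np.sin(a)], d@[np.sin(a),-np.cos(a)])
E
```

```text
time: 14.85
tool_pos: [444.3, 169.6, 86.8]
tcp_rot: [180.0, 0.0, 77.0]
time: 15.85
tool_pos: [457.8, 205.2, 86.8]
tcp_rot: [180.0, -0.0, 77.0]
time: 16.85
tool_pos: [470.9, 239.2, 86.8]
tcp_rot: [180.0, 0.0, 77.0]
time: 17.65
tool_pos: [470.9, 239.3, 74.8]
tcp_rot: [180.0, -0.0, 77.0]
ft_force: [0.4, -0.1, -3.2]
finger_gap: 66.8
grip_force: 56.4
[470.91730485 239.34426678  74.84598368] [ 1.79995337e+02 -1.19660807e-03  7.69776590e+01] [ 0.44579197 -0.0673371  -3.21748396] [-0.03156097 -0.0096615  -0.03632471]
dx,dy tool -0.056040900409478 -0.045856426588073075
```

```bash

python3 -m handwheel '[[0,0,0.001,0],[0,0,0.001,0],[0,0,0.001,0],[0,0,0.001,0],[0,0,0.001,0],[0,0,0,0]]'
python3 -m handwheel '[[0,0,0.0005,0],[0,0,0.0005,0],[0,0,0.0005,0],[0,0,0.0005,0],[0,0,0,0]]'; python3 -c "
from h import *;print(r.sense()['wrist_torque'])"
```

```text
time: 18.3
tool_pos: [470.7, 239.3, 69.6]
tcp_rot: [-180.0, 0.0, 77.0]
ft_force: [0.4, -0.8, -3.0]
finger_gap: 67.2
grip_force: 56.4
time: 18.8
tool_pos: [470.8, 239.3, 67.7]
tcp_rot: [-180.0, 0.0, 77.0]
ft_force: [0.1, 0.5, -2.2]
finger_gap: 66.8
grip_force: 56.4
[-0.03072069 -0.00763584 -0.03593502]
```

No contact at this depth, so the stem and pin are entering the slot. I'll continue down.

```bash

python3 -m handwheel '[[0,0,0.001,0],[0,0,0.001,0],[0,0,0.001,0],[0,0,0.001,0],[0,0,0.001,0],[0,0,0,0]]'
python3 -m handwheel '[[0,0,0.001,0],[0,0,0.001,0],[0,0,0.001,0],[0,0,0.001,0],[0,0,0.001,0],[0,0,0.001,0],[0,0,0,0]]'; python3 -c "
from h import *;print(r.sense()['wrist_torque'])"
```

```text
time: 19.4
tool_pos: [470.8, 239.3, 62.6]
tcp_rot: [-180.0, 0.0, 77.0]
ft_force: [-0.4, -1.1, -2.8]
finger_gap: 67.0
grip_force: 56.4
time: 20.1
tool_pos: [470.7, 239.3, 56.6]
tcp_rot: [-180.0, 0.0, 77.0]
ft_force: [-0.4, 0.1, -2.3]
finger_gap: 66.8
grip_force: 56.4
[0.03232363 0.04983753 0.05273641]
```

```bash

python3 -m handwheel '[[0,0,0.0005,0],[0,0,0.0005,0],[0,0,0.0005,0],[0,0,0.0005,0],[0,0,0.0005,0],[0,0,0,0]]' | sed -n '1,2p;4p'
python3 -m handwheel '[[0,0,0.0003,0],[0,0,0.0003,0],[0,0,0,0]]'| sed -n '1,2p;4p'
python3 -m handwheel '[[0,0,0.0002,0],[0,0,0.0002,0],[0,0,0,0]]'| sed -n '1,2p;4p'
```

```text
time: 20.7
tool_pos: [470.8, 239.3, 54.2]
ft_force: [0.6, -0.4, -2.7]
time: 21.0
tool_pos: [470.9, 239.4, 53.7]
ft_force: [0.5, 1.0, -2.2]
time: 21.3
tool_pos: [470.9, 239.3, 53.3]
ft_force: [-0.1, 0.3, -2.7]
```

```bash

for i in 1; do python3 -m handwheel '[[0,0,0.0003,0],[0,0,0,0]]' | sed -n '1,2p;4p'
python3 -m handwheel '[[0,0,0.0003,0],[0,0,0,0]]'| sed -n '1,2p;4p'
python3 -m handwheel '[[0,0,0.0003,0],[0,0,0,0]]'| sed -n '1,2p;4p'; done
```

```text
time: 21.5
tool_pos: [470.8, 239.3, 53.2]
ft_force: [-2.0, -0.3, -0.2]
time: 21.7
tool_pos: [470.9, 239.3, 53.2]
ft_force: [-4.0, -1.7, 6.2]
time: 21.9
tool_pos: [470.9, 239.4, 53.2]
ft_force: [-5.1, -2.0, 7.6]
```

Contact came at TCP z 53.2, against 53.0 expected with the foot on the collar. I'll ease the push off and make the quarter turn about the dish axis.

```bash

python3 -m handwheel '[[0,0,-0.0003,0],[0,0,-0.0003,0],[0,0,0,0]]' | sed -n '1,2p;4p'
python3 -m handwheel '[[0,0,0,-0.1],[0,0,0,-0.5],[0,0,0,-1.3],[0,0,0,-2.4],[0,-0.0001,0,-3.8],[0,0,0,-5.2],[0,0,0,0],[0,0,0,0]]'
python3 -c "
from h import *;s=r.sense();print(s['wrist_torque'],s['joint_pos'])"
```

```text
time: 22.2
tool_pos: [470.9, 239.4, 53.2]
ft_force: [-3.7, -1.1, 4.5]
time: 23.0
tool_pos: [471.3, 239.6, 53.2]
tcp_rot: [179.9, -0.0, 90.2]
ft_force: [1.5, 0.8, 2.3]
finger_gap: 67.1
grip_force: 56.9
[ 0.15270514 -0.108917    0.00426301] [ 2.13876014e+01  5.80016979e+00  1.06538351e+02 -1.74583340e-03
  6.75904146e+01  2.12190214e+01]
```

It turned 13° with no resisting torque, so the pin is below the collar. I'll finish the quarter turn.

```bash

python3 -m handwheel '[[0,0,0,-1],[0,-0.0001,0,-3],[0,0,0,-5.5],[0,-0.0001,0,-7.5],[0,-0.0001,0,-8],[0,-0.0001,0,-8],[0,-0.0001,0,-8]]'
python3 -m handwheel '[[0,-0.0001,0,-8],[0,-0.0001,0,-8],[0,-0.0001,0,-7.5],[0,0,0,-5.5],[0,-0.0001,0,-4],[0,0,0,-2],[0,0,0,-0.7],[0,0,0,0],[0,0,0,0]]'
python3 - <<'E'
from h import *
s,im=wsave("w7"); print(s['tool_pos'],s['tcp_rot'],s['wrist_torque'])
E
```

```text
time: 23.7
tool_pos: [470.5, 239.2, 53.2]
tcp_rot: [180.0, 0.0, 131.6]
ft_force: [-0.6, -0.5, 3.7]
finger_gap: 67.3
grip_force: 56.9
time: 24.6
tool_pos: [470.3, 238.9, 53.2]
tcp_rot: [180.0, 0.0, 166.9]
ft_force: [-0.1, 1.2, 3.1]
finger_gap: 66.8
grip_force: 57.1
[470.29512841 238.85576498  53.18123547] [1.79995586e+02 2.72114547e-02 1.66931678e+02] [-0.06854641 -0.06414483  0.06319986]
```

View pics/w7c.png

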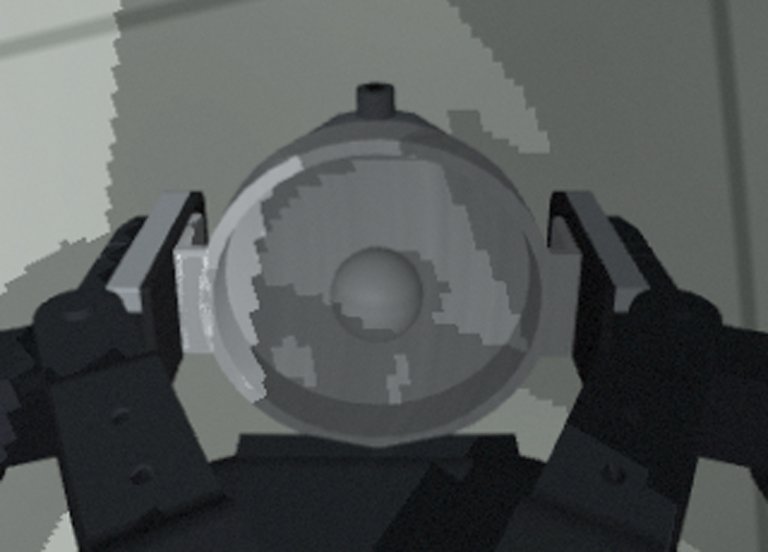

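The picture shows the bracket's screw head dead ahead at (376,100), so the turn is a true quarter. The ball is central at (377,294), and the foot is held on the collar with a light push. I'll let it settle briefly and hand in.

```bash
python3 -m handwheel '[[0,0,0,0],[0,0,0,0],[0,0,0,0],[0,0,0,0],[0,0,0,0]]'; python3 -c "
from bench import r;print(r.hand_in())"
```

```text
time: 25.15
tool_pos: [470.3, 238.9, 53.2]
tcp_rot: [180.0, 0.0, 167.0]
ft_force: [0.8, 0.0, 4.8]
finger_gap: 66.7
grip_force: 57.1
the job is handed in; nothing more can be done
None
```

The dish is seated level in the right-hand bracket's collar, turned a quarter turn so the pin is under the collar, with the ball still in the middle and the gripper still holding it; I handed the job in at about 25 s, and it returned no verdict.

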